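Put the mixer cartridge away in its jar and set the loose lid on

TASK

Stand the steel mixer cartridge upright, stem up, in the white ring on the floor of the blue ceramic jar, right down on the floor, and let it go. Then take the loose lid from its sloping rest and set it gently on the jar, so that it sits level on the rim all round. Leave the jar standing about where it is and do not disturb the other things on the liner.

Things in the scene. Friction and masses are not known exactly. Their poses are not given: they have to be found in the camera images.
- cartridge: loose stainless mixer cartridge standing on the liner, 60 mm tall: body 35 mm in diameter and 30 mm tall with two dark bands (foot chamfered 2 mm), grey collar 28 mm in diameter to 38 mm height, then a square brass stem 12 x 12 mm from 38 to 60 mm height, its sides along x and y. Origin at the centre of the underside, z up along the stem
- jar: loose blue ceramic jar, 0.8 kg, 92 mm outer and 84 mm inner diameter, 78 mm tall, wall 4 mm, floor 5 mm thick. A white ring, 40 mm inner and 49 mm outer diameter, 14 mm tall, stands in the middle of its floor. Origin at the centre of the underside, z up
- jar_seat (a point): centre of the jar's inner floor, inside the white ring, 5 mm above the jar's origin; z up
- jar_rim (a point): centre of the jar's mouth at rim height, 78 mm above the jar's origin; z up
- lid: loose lid on the sloping rest: blue flange 96 mm across, 6 mm thick; white plug below it 77 mm across, 8 mm deep, that goes into the jar's mouth; square wooden knob on top, 20 x 20 mm, 30 mm tall, sides along x and y. Origin at the centre of the flange's underside, which sits on the rim; z out through the knob (top at 36 mm), at the start leaning 30 degrees to the rest's front
- lid_rest: white plastic rest fixed to the liner, 92 x 92 mm, its face sloping at 30 degrees, with two black pegs 6 mm high that stop the lid's plug from sliding down. Highest edge about 73 mm above its foot. Origin under its centre; the face looks up and towards the rest's -x side, obliquely towards the robot and its right
- flush_plate: chrome flush plate with two push buttons, 165 x 245 x 14 mm, lying flat, origin under its centre (bystander)
- bottle_trap: white plastic bottle trap standing upright, 76 mm across, 182 mm tall, with an outlet pipe to one side reaching 75 mm from its axis at 110 mm height; origin under its axis (bystander)
- pliers: pliers with blue handles lying flat, 165 mm long, 60 mm across the handles, 14 mm high; origin on the liner near the middle, x axis towards the jaws (bystander)
- tape_reel: small white ring-shaped reel, 52 mm across, 13 mm high, lying flat, origin under its centre (bystander)
- nut: brass hexagon nut, 36 mm across, 14 mm high, lying flat, origin under its centre (bystander)
- dish: white ceramic dish with a hinged flap lying shut, 100 x 75 x 35 mm plus a small brass knob, origin under its centre (bystander)
- spares_box: brown cardboard box 85 x 60 x 50 mm, origin under its centre (bystander)
Mind the look-alikes: they are no part of the job. What is shaped like the lid but purple is not meant.

How it is judged:
On the way:
1. the cartridge stands stem up in the jar's white ring, down on the floor, let go, the jar still open (horizontal distance between cartridge and jar_seat below 0.006 m and z of cartridge in the frame of jar_seat below 0.003 m and angle between cartridge's own z axis and vertical below 0.09 rad and contact force between the fingers and cartridge below 0.1 N and distance between lid and jar_rim above 0.03 m), for 0.2 s.
At the end, for the whole second after the job is handed in: Cartridge stem up in the ring (centre within 6 mm, underside within 3 mm of the floor, upright within 5 deg); lid on the rim (height within 2 mm, centred within 6 mm, level within 2 deg); jar upright, within 50 mm of its start; all at rest (horizontal distance between cartridge and jar_seat below 0.006 m and z of cartridge in the frame of jar_seat below 0.003 m and angle between cartridge's own z axis and vertical below 0.09 rad and horizontal distance between lid and jar_rim below 0.006 m and z of lid in the frame of jar_rim between -0.002 and 0.002 m and angle between lid's own z axis and vertical below 0.035 rad and angle between jar's own z axis and vertical below 0.03 rad and distance of jar from where it was at the start of the episode below 0.05 m and linear speed of each of lid, jar below 0.01 m/s and linear speed of cartridge below 0.02 m/s); the robot touches nothing.
It fails at once if another thing on the liner is moved by more than 30 mm (distance of any of flush_plate, bottle_trap, pliers, tape_reel, nut, dish, spares_box from where it was at the start of the episode above 0.03 m).
It fails at once if the lid strikes or is pressed on the jar with more than 45 N (contact force between lid and jar above 45 N).
It fails at once if the lid is dropped or thrown onto the jar (faster than 0.45 m/s near the rim, a fall of about 10 mm) (distance between lid and jar_rim below 0.05 m and linear speed of lid above 0.45 m/s).
It fails at once if the jar is tipped by more than 20 degrees (angle between jar's own z axis and vertical above 0.35 rad).
It also fails if it takes over 56 s, if anything falls off the work surface, if the arm or the gripper's body presses on something with over 40 N, if the wrist force passes 120 N, or if a joint passes its speed limit or range.

ROBOT

A 7-joint arm with a two-finger parallel gripper is mounted at the origin on the work surface. World frame = base frame: x ahead of the robot, y to its left, z up, the work surface at z = 0. Lengths are in m, angles in rad, forces in N, time in s.
With the tool pointing down it reaches from about 0.425 to 0.925 m from the base axis. Payload 6.8 kg.
Tool frame: the origin (TCP) lies at the very end of the fingers, on their centre line; the grasp point (between the pads) lies 19 mm behind it; z points along the fingers, y is the line along which they close (so a half turn about z gives the same grasp; the last joint's range is limited). The gripper opens to 85 mm and grips with 20 to 120 N. Pads are 22 mm wide; open, the fingers measure 114 mm over their backs; the gripper's body (76 mm by 85 mm) begins 54 mm behind the grasp point. The pads swing forward as they close: fully open they stand 13 mm farther back than shut.
Start: joints at [-0.108, 0.477, 0.022, 1.555, -0.011, 1.109, -0.083], TCP at [0.675, 0, 0.231] pointing down, gripper open.
Joint ranges: [-2.96, 2.96], [-0.34, 2.1], [-1.41, 1.46], [0.24, 2.44], [-1.37, 4.51], [0.17, 1.92], [-2.96, 2.96]. Speed limits (rad/s): [2.39, 2.39, 3.14, 3.14, 3.14, 3.14, 3.14].

INTERFACE

Orientations are given as [roll, pitch, yaw] about the fixed x, y, z axes, in that order (R = Rz(yaw) Ry(pitch) Rx(roll)).
In Python, from workcell import manip gives the robot as it stands. Calls block until the motion is done:
- manip.reach(position, orientation): joint-space move of the TCP to a pose.
- manip.movel(position, orientation=None, v=0.15): straight line of the TCP; orientation=None keeps the orientation; v is the mean speed in m/s.
- manip.set_joints(angles): joint-space move.
- manip.set_gripper(opening, grasp_force=None): opening from 0.0 (shut) to 1.0 (fully open); grasp_force is the grip in N (None keeps the last); returns when the fingers have stopped.
- manip.pause(seconds).
- manip.solve_ik(position, orientation): joint angles nearest the present ones, or None.
- manip.get_state(): the state.
- manip.camera(name): name is "scene" or "side" or "wrist"; returns a dict with "color" (384x512x3 uint8, red, green, blue), "vertical_fov" (degrees; the focal length in pixels is half the picture's height over the tangent of half this angle, whatever the lens; pixels are square), "cx", "cy" (the principal point, pixels), "world_from_camera" (4x4, takes a point from camera to world coordinates). Camera axes: x right, y down, z forward; pixel columns grow to the right and rows downward; lengths in m; the calibration is good to about 2 mm. A picture is of the moment at which its call begins. There is no depth.
A pose or a line that the arm cannot do raises manip.MotionError and nothing moves.
- manip.hand_in(): hands the job in; it is judged then, once.
The state is a dict: "t": time; "joints": joint angles; "joint_vel": joint speeds; "tau": joint torques, N m; "ee_pos": TCP position; "tcp_rot": TCP orientation; "contact_force": force on the tool from outside, world axes, zero at the start; "moment": the same for the moment, N m; "gripper_width": opening from 0.0 (shut) to 1.0 (fully open); "gripper_force": force on a finger pad.
Only numpy, scipy, OpenCV 4.12 (cv2) and the standard library are available. Lean on these libraries where they do the work, as an engineer would, in place of code of your own. Each camera call takes 0.05 s, during which the arm holds its last target. There are 200 camera calls.

## Working session

There is one attempt and no reset: what is moved stays moved. The work goes in short steps, each a Python script; the robot and the scene stay as the last script left them, time stands still between calls to the robot, and variables do not carry over. Pictures are saved under pics/ and viewed, at most 10 in all, crops included, and the job is handed in when it is done.

```bash
mkdir -p pics; ls
cat > h.py <<'E'
import numpy as np, cv2, json
from workcell import manip
def snap(name,fn):
    c=manip.camera(name); cv2.imwrite(f'pics/{fn}.png',c['color'][:,:,::-1])
    json.dump(dict(f=192/np.tan(np.radians(c['vertical_fov'])/2),cx=float(c['cx']),cy=float(c['cy']),T=np.array(c['world_from_camera']).tolist()),open(f'pics/{fn}.json','w'))
def ray(fn,u,v):
    c=json.load(open(f'pics/{fn}.json'));T=np.array(c['T'])
    d=T[:3,:3]@np.array([(u-c['cx'])/c['f'],(v-c['cy'])/c['f'],1]);return T[:3,3],d/np.linalg.norm(d)
def tri(*obs):
    A=np.zeros((3,3));b=np.zeros(3)
    for o in obs:
        p,d=ray(*o);P=np.eye(3)-np.outer(d,d);A+=P;b+=P@p
    x=np.linalg.solve(A,b)
    return x,[np.linalg.norm((np.eye(3)-np.outer(d,d))@(x-p)) for p,d in (ray(*o) for o in obs)]
def onz(fn,u,v,z):
    p,d=ray(fn,u,v);return p+d*(z-p[2])/d[2]
def proj(fn,X):
    c=json.load(open(f'pics/{fn}.json'));T=np.array(c['T']);X=np.atleast_2d(X)
    q=(X-T[:3,3])@T[:3,:3];return q[:,:2]/q[:,2:]*c['f']+[c['cx'],c['cy']]
def st():
    s=manip.get_state();print({k:np.round(s[k],3).tolist() for k in('t','ee_pos','tcp_rot','contact_force','gripper_width','gripper_force')})
E
python3 - <<'E'
from h import *
for n in('scene','side','wrist'):snap(n,n+'0')
st()
a=cv2.imread('pics/scene0.png');b=cv2.imread('pics/side0.png')
for n in('scene','side'):
    print(n,np.round(json.load(open(f'pics/{n}0.json'))['T'],2).tolist())
    cv2.imwrite(f'pics/{n}0b.png',cv2.resize(cv2.imread(f'pics/{n}0.png'),(800,600),interpolation=cv2.INTER_CUBIC))
E
```

```text
pics
{'t': 0.15, 'ee_pos': [0.675, -0.0, 0.231], 'tcp_rot': [-3.14, 0.0, 1.571], 'contact_force': [-1.104, -0.775, 0.33], 'gripper_width': 1.004, 'gripper_force': 0.0}
scene [[0.61, 0.59, -0.52, 1.22], [0.79, -0.44, 0.42, -0.62], [0.02, -0.67, -0.74, 1.15], [0.0, 0.0, 0.0, 1.0]]
side [[-0.88, -0.35, 0.31, 0.15], [-0.47, 0.66, -0.58, 0.56], [0.0, -0.66, -0.75, 0.86], [0.0, 0.0, 0.0, 1.0]]
```

View pics/scene0b.png

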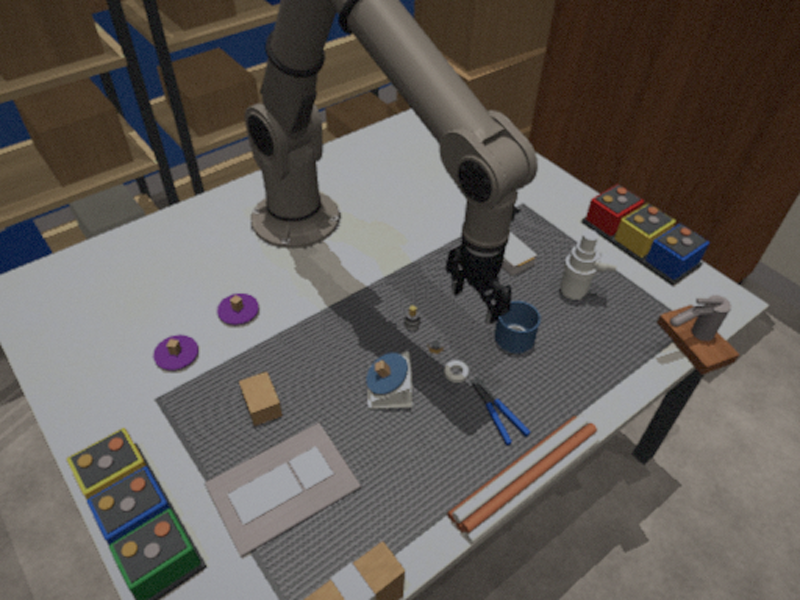

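View pics/side0b.png

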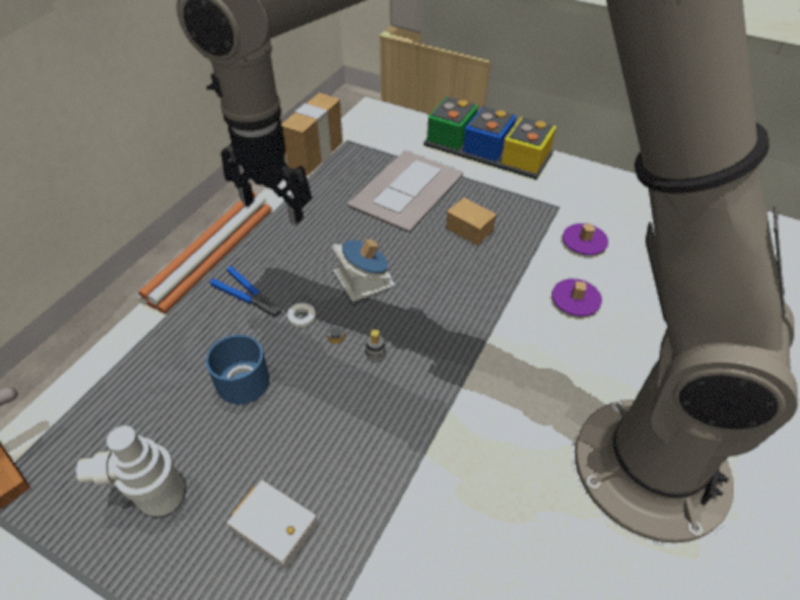

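The scene view shows the cartridge at about (412,313), the jar at (517,325) and the lid on its rest at (388,372). In the side view they are at (375,343), (238,370) and (366,255), all in 800x600 pixels. Next I'll make enlarged crops.

Run:
```python
from h import *
k=1.5625
for n,S,D in(('cart',(412,315),(375,343)),('jar',(517,325),(238,370)),('lid',(390,375),(363,260))):
    x,r=tri(('scene0',S[0]/k,S[1]/k),('side0',D[0]/k,D[1]/k));print(n,x.round(3),np.round(r,4))
rows=[]
for fn,cs in(('scene0',((412,315),(517,325),(390,380))),('side0',((375,343),(238,370),(363,265)))):
    im=cv2.imread(f'pics/{fn}.png');t=[]
    for u,v in cs:
        u0=int(u/k)-26;v0=int(v/k)-29;print(fn,u0,v0)
        c=cv2.resize(im[v0:v0+58,u0:u0+52],None,fx=5,fy=5,interpolation=cv2.INTER_CUBIC)
        c=np.clip(c*1.4,0,255).astype(np.uint8)
        for i in range(0,52,10):cv2.putText(c,str(u0+i),(i*5,8),0,.3,(0,255,255));cv2.line(c,(i*5,10),(i*5,14),(0,255,255))
        for i in range(0,58,10):cv2.putText(c,str(v0+i),(0,i*5+3),0,.3,(0,255,255));cv2.line(c,(20,i*5),(24,i*5),(0,255,255))
        t.append(c)
    rows.append(np.hstack(t))
cv2.imwrite('pics/crops.png',np.vstack(rows))
w=json.load(open('pics/wrist0.json'));print(np.round(w['T'],3).tolist(),w['f'])
cv2.imwrite('pics/w0b.png',cv2.imread('pics/wrist0.png'))
```

```text
cart [0.483 0.015 0.034] [0.0007 0.0007]
jar [0.654 0.179 0.044] [0.001 0.001]
lid [ 0.596 -0.136  0.054] [0.0023 0.0023]
scene0 237 172
scene0 304 179
scene0 223 214
side0 214 190
side0 126 207
side0 206 140
[[1.0, 0.0, -0.001, 0.675], [0.0, -0.946, -0.325, 0.084], [-0.001, 0.325, -0.946, 0.373], [0.0, 0.0, 0.0, 1.0]] 270.4007423173248
```

View pics/crops.png

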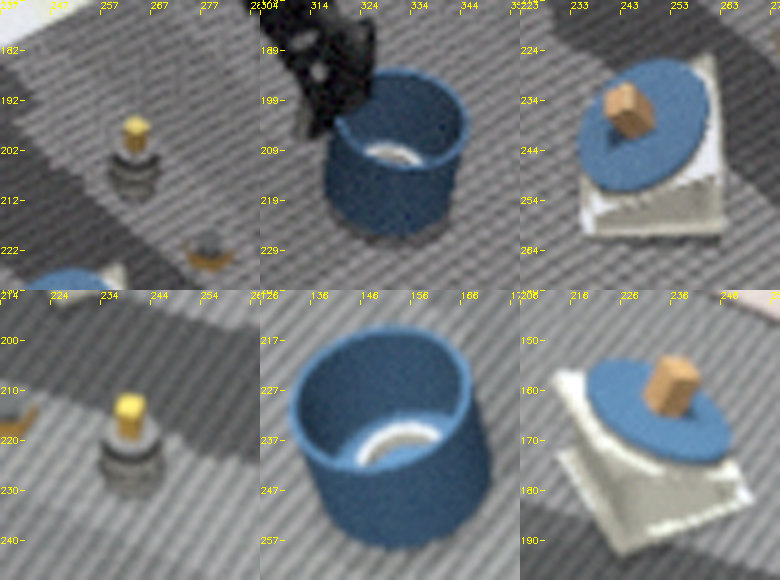

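View pics/w0b.png

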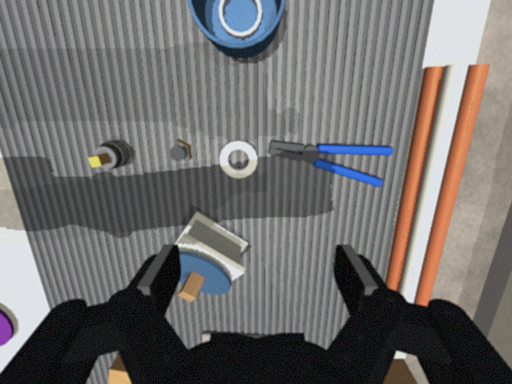

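The crops show the cartridge stem top at about scene (263,197) and side (240,212). The jar and the tilted lid are clear in both views. The wrist view shows the cartridge at (112,155), the jar at the top edge and the lid at the lower left. Next I'll take closer wrist views, all with the same tool orientation.

Run:
```python
from h import *
O=[np.pi,0,np.pi/2]
for i,p in enumerate([(.60,-.10,.26),(.52,-.06,.26),(.48,0.0,.23),(.60,.10,.26),(.654,.165,.26)],1):
    manip.reach(list(p),O);manip.pause(.1);snap('wrist',f'w{i}')
st()
X=dict(cart=[.483,.015,.04],jar=[.654,.179,.05],lid=[.596,-.136,.06])
def tile(fn,o,h,f,w):
    u,v=proj(fn,X[o])[0].round().astype(int);u0=min(max(u-h,0),512-2*h);v0=min(max(v-h,0),384-2*h)
    c=cv2.imread(f'pics/{fn}.png')[v0:v0+2*h,u0:u0+2*h];c=cv2.resize(c,(w,w),interpolation=cv2.INTER_CUBIC);s=w/2/h
    for i in range(2*h):
        if (u0+i)%20==0:cv2.putText(c,str(u0+i),(int(i*s),8),0,.3,(0,255,255));cv2.line(c,(int(i*s),10),(int(i*s),14),(0,255,255))
        if (v0+i)%20==0:cv2.putText(c,str(v0+i),(0,int(i*s)+3),0,.3,(0,255,255));cv2.line(c,(20,int(i*s)),(24,int(i*s)),(0,255,255))
    return c
r=[[tile('w2','cart',33,0,260),tile('w3','cart',33,0,260),tile('w4','cart',33,0,260)],
   [tile('w4','jar',65,0,260),tile('w5','jar',65,0,260),np.zeros((260,260,3),np.uint8)]]
cv2.imwrite('pics/m1.png',np.vstack([np.hstack(a) for a in r]))
cv2.imwrite('pics/m2.png',np.hstack([tile('w1','lid',65,0,400),tile('w2','lid',65,0,400)]))
```

```text
{'t': 3.45, 'ee_pos': [0.654, 0.163, 0.26], 'tcp_rot': [-3.142, 0.001, 1.569], 'contact_force': [-0.63, -0.018, -0.421], 'gripper_width': 1.001, 'gripper_force': 0.0}
```

View pics/m1.png

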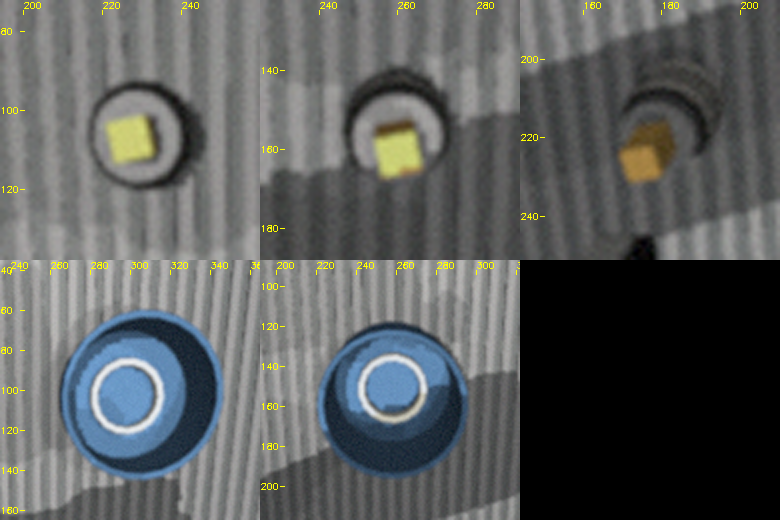

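View pics/m2.png

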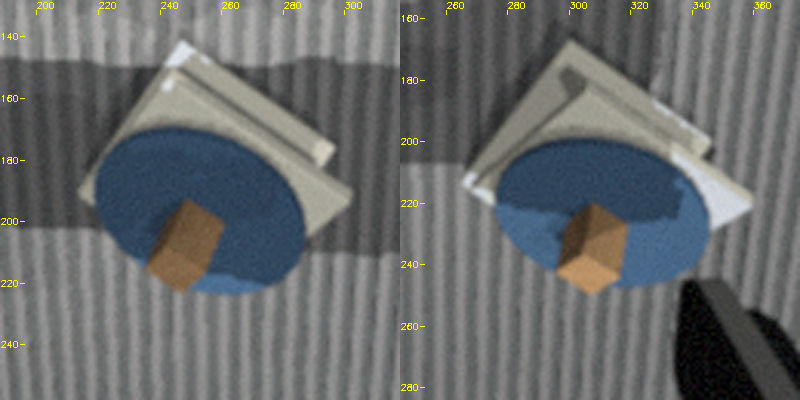

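The wrist crops give the stem-top corners, the jar rim and white ring outlines, the flange outline and the knob-top corners, each in two or three views. In tile pixels, the stem top in w2 is at (105..155, 113..165), the ring in w4 at (91..164, 97..173) and the knob top in w1 at about (172,262). I'll fit models to these.

```bash
cat > fit.py <<'E'
from h import *
from scipy.optimize import least_squares
from scipy.spatial.transform import Rotation as R
X=dict(cart=[.483,.015,.04],jar=[.654,.179,.05],lid=[.596,-.136,.06])
def px(fn,o,h,w,pts):
    u,v=proj(fn,X[o])[0].round().astype(int);u0=min(max(u-h,0),512-2*h);v0=min(max(v-h,0),384-2*h)
    return np.array([u0,v0])+np.array(pts,float)/(w/2/h)-0.5+h/w
def ext(P): return np.array([P[:,0].min(),P[:,0].max(),P[:,1].min(),P[:,1].max()])
t=np.linspace(0,2*np.pi,721);C=np.c_[np.cos(t),np.sin(t),0*t]
# cart
S={'w2':[(105,120),(148,113),(155,157),(115,165)],'w3':[(114,137),(157,129),(163,170),(121,178)],'w4':[(99,149),(135,144),(142,175),(108,182)]}
S={k:px(k,'cart',33,260,v) for k,v in S.items()}
sq=np.array([(-6,6,0),(6,6,0),(6,-6,0),(-6,-6,0)])/1000
def fc(q):return np.concatenate([(proj(k,R.from_euler('z',q[3]).apply(sq)+q[:3])-v).ravel() for k,v in S.items()])
r=least_squares(fc,[.483,.015,.06,0],loss='soft_l1');print('stem top',r.x.round(4),'yaw deg',np.degrees(r.x[3]).round(1),'rms',np.sqrt((r.fun**2).mean()).round(2))
for c in S: print(c, np.round(np.mean(S[c],0)-proj(c,r.x[:3])[0],2))
# jar
def e(k,o,h,w,l,rr,tp,b):
    a=px(k,o,h,w,[(l,tp),(rr,b)]);return np.array([a[0,0],a[1,0],a[0,1],a[1,1]])
RIM={'w4':e('w4','jar',65,260,62,222,49,219),'w5':e('w5','jar',65,260,58,208,65,217)}
RNG={'w4':e('w4','jar',65,260,91,164,97,173),'w5':e('w5','jar',65,260,97,167,93,163)}
for n,D,rad,z in(('rim',RIM,.046,.078),('ring',RNG,.0245,.019)):
    f=lambda q:np.concatenate([ext(proj(k,q+rad*C))-v for k,v in D.items()])
    r=least_squares(f,[.654,.179,z]);print(n,r.x.round(4),r.fun.round(1))
# lid
K={'w1':[(147,270),(163,233),(199,250),(181,292),(187,198),(225,220)],'w2':[(156,272),(170,241),(215,258),(192,294),(192,202),(228,223)]}
K={k:px(k,'lid',65,400,v) for k,v in K.items()}
F={'w1':e('w1','lid',65,400,95,306,127,295),'w2':e('w2','lid',65,400,96,311,138,288)}
kb=np.array([(-10,-10,36),(-10,10,36),(10,10,36),(10,-10,36),(10,10,6),(10,-10,6)])/1000
def lidR(q):return R.from_euler('z',q[3])*R.from_euler('y',-q[4])
def fl(q):
    Rl=lidR(q);o=[]
    for k in K:
        o.append((proj(k,Rl.apply(kb)+q[:3])[PERM]-K[k]).ravel())
        o.append(ext(np.vstack([proj(k,Rl.apply(.048*C+[0,0,z])+q[:3]) for z in(0,.006)]))-F[k])
    return np.concatenate(o)
best=None
for s in range(4):
    PERM=[(i+s)%4 for i in range(4)]+[4,5]
    for y in(.4,.8,1.1):
        r=least_squares(fl,[.596,-.136,.05,y,.52],loss='soft_l1')
        if best is None or r.cost<best.cost:best=r;bp=PERM
PERM=bp;print('lid',best.x.round(4),np.degrees(best.x[3:]).round(1),PERM,best.cost);print(fl(best.x).reshape(2,-1).round(1))
E
python3 fit.py
```

```text
stem top [0.4856 0.0137 0.0634 0.1643] yaw deg 9.4 rms 0.37
w2 [0.15 0.07]
w3 [-0.06  0.02]
w4 [-0.1  -0.15]
rim [0.6561 0.1755 0.0773] [-0.4  0.3 -0.3 -0.5 -0.1  0.2  1.3 -0.6]
ring [0.6557 0.1754 0.0232] [-0.2  0.1 -0.3  0.3  0.2 -0.1  0.3 -0.3]
lid [ 0.5951 -0.1421  0.0558  0.9762  0.502 ] [55.9 28.8] [1, 2, 3, 0, 4, 5] 27.1872702750484
[[-1.  -0.4  0.9  4.1  2.5  6.9  0.9  0.4  0.1 -0.5  0.3  0.3 -0.7  0.1
  -0.9 -0.1]
 [-0.9 -0.5  3.7  3.4  1.3  5.5 -0.7 -0.3 -0.2 -1.  -0.4 -0.5 -1.3 -1.4
  -1.5 -0.5]]
```

```bash
cat >> fit.py <<'E'
def fl2(q):
    a=fl([*q[:4],np.radians(30)]).reshape(2,-1);return np.delete(a,[2,3,4,5],1).ravel()
b=least_squares(fl2,best.x[:4],loss='soft_l1');L=[*b.x,np.radians(30)];print('lid2',np.round(L,4),np.degrees(L[3]).round(1),b.fun.reshape(2,-1).round(1))
T=[]
for fn in('w1','w2'):
    Rl=lidR(L);u0,v0=(px(fn,'lid',65,400,[(0,0)])[0]+.4).round().astype(int)
    s=400/130;im=cv2.resize(cv2.imread(f'pics/{fn}.png')[v0:v0+130,u0:u0+130],(400,400),interpolation=cv2.INTER_CUBIC)
    im=np.clip(im*1.5,0,255).astype(np.uint8)
    for P in(kb[:4],kb[[0,1]]*[1,1,0]+[0,0,.006],kb[[4,5]],.048*C+[0,0,.006]):
        cv2.polylines(im,[((proj(fn,Rl.apply(P)+L[:3])-[u0,v0]+.5)*s).astype(int)],len(P)==4,(0,255,0),1)
    T.append(im)
cv2.imwrite('pics/ov.png',np.hstack(T))
print('fixed cams stem', tri(('scene0',263.5,196.5),('side0',239.5,212)))
E
python3 fit.py|tail -4
```

```text
-1.5 -0.5]]
lid2 [ 0.5957 -0.1419  0.0574  0.9834  0.5236] 56.3 [[-0.7  0.3  1.3  0.9  0.4 -0.1  0.7  0.7 -0.4  0.6 -0.3 -0.1]
 [-0.5  0.2 -0.3  0.3  0.3 -0.5  0.2  0.  -0.8 -0.6 -0.7 -0.5]]
fixed cams stem (array([0.4847916 , 0.01273057, 0.06393692]), [np.float64(5.221285161498162e-05), np.float64(5.221285161496099e-05)])
```

View pics/ov.png

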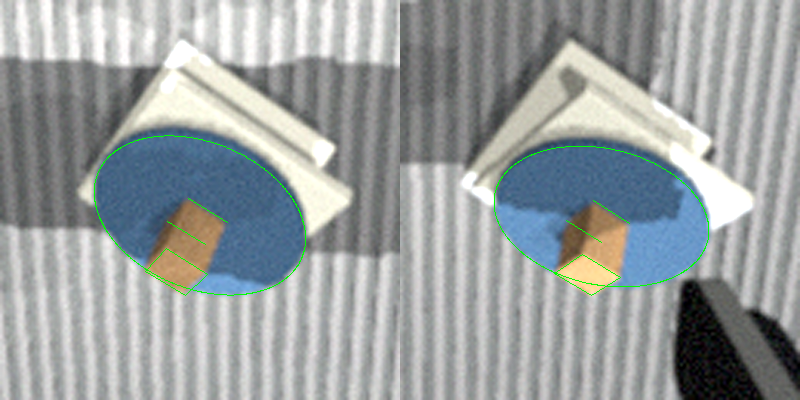

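The overlay shows the lid model matching both views. The liner is about 3.5 mm thick, and the fixed cameras agree with the wrist camera. Now I'll grasp the cartridge and carry it over.

Run:
```python
from h import *
O=[np.pi,0,np.pi/2+.164]
c=[.4853,.0135]; zg=.0440; J=[.6559,.1755]
manip.set_gripper(.45,40)
manip.reach([*c,.13],O); manip.movel([*c,zg],v=.08); st()
manip.set_gripper(0,40); st()
manip.movel([*c,.18],v=.15); st()
manip.reach([*J,.18],O); manip.pause(.3);st()
f0=np.array(manip.get_state()['contact_force'])
zf=zg+.0055
for z in [zf+.07,zf+.03,zf+.018,zf+.014,zf+.011,zf+.008,zf+.005,zf+.003,zf+.001,zf]:
    manip.movel([*J,z],v=.06 if z>zf+.02 else .02)
    d=np.array(manip.get_state()['contact_force'])-f0; print(round(z-zf,3),d.round(1))
    if np.linalg.norm(d)>8:break
st();snap('side','s1');snap('scene','c1')
a=[cv2.resize(cv2.imread(f'pics/{n}.png')[v:v+100,u:u+100],(400,400),interpolation=cv2.INTER_CUBIC) for n,u,v in(('s1',105,150),('c1',280,150))]
cv2.imwrite('pics/p1.png',np.hstack(a))
```

```text
{'t': 6.225, 'ee_pos': [0.486, 0.014, 0.044], 'tcp_rot': [3.141, 0.0, 1.735], 'contact_force': [0.6, -0.929, 0.103], 'gripper_width': 0.451, 'gripper_force': 0.0}
{'t': 6.575, 'ee_pos': [0.486, 0.013, 0.044], 'tcp_rot': [3.141, 0.0, 1.735], 'contact_force': [-0.876, -0.837, 3.203], 'gripper_width': 0.125, 'gripper_force': 42.267}
{'t': 7.633, 'ee_pos': [0.485, 0.013, 0.179], 'tcp_rot': [-3.14, -0.0, 1.735], 'contact_force': [-0.121, -0.232, -1.251], 'gripper_width': 0.127, 'gripper_force': 41.781}
{'t': 8.867, 'ee_pos': [0.656, 0.174, 0.18], 'tcp_rot': [3.141, 0.0, 1.734], 'contact_force': [0.104, 0.176, -1.142], 'gripper_width': 0.13, 'gripper_force': 41.776}
0.07 [ 0.4 -0.1  0.4]
0.03 [ 0.3 -0.1 -0.3]
0.018 [-0.1 -0.8 -0.5]
0.014 [0.3 0.6 0.6]
0.011 [-0.3 -0.  -1.3]
0.008 [ 0.9  0.  -0.6]
0.005 [ 0.1 -0.2 -0.6]
0.003 [0.4 0.4 0.1]
0.001 [0.7 0.7 0.8]
0.0 [-0.5 -0.8  0. ]
{'t': 13.592, 'ee_pos': [0.656, 0.176, 0.05], 'tcp_rot': [3.141, -0.0, 1.735], 'contact_force': [-0.373, -0.673, -1.134], 'gripper_width': 0.128, 'gripper_force': 41.781}
```

Run:
```python
from h import *
J=[.6559,.1755];zf=.0495
f=lambda:np.mean([(manip.pause(.03),manip.get_state()['contact_force'])[1] for _ in range(5)],0)
f0=f()
for i in range(1,9):
    manip.movel([*J,zf-i*.0005],v=.02);d=f()-f0;print(i,d.round(1))
    if np.linalg.norm(d)>2:break
manip.set_gripper(.42);manip.pause(.2);st()
manip.movel([*J,.20],v=.12)
manip.reach([.654,.165,.26],[np.pi,0,np.pi/2]);manip.set_gripper(1.0);manip.pause(.2)
snap('wrist','w6');snap('side','s2');st()
a=cv2.resize(cv2.imread('pics/w6.png')[90:210,190:310],(400,400),interpolation=cv2.INTER_CUBIC)
b=cv2.resize(cv2.imread('pics/s2.png')[190:270,110:190],(400,400),interpolation=cv2.INTER_CUBIC)
cv2.imwrite('pics/p2.png',np.hstack([a,b]))
```

```text
1 [-1.5 -0.5  6.4]
{'t': 14.842, 'ee_pos': [0.656, 0.175, 0.049], 'tcp_rot': [-3.141, 0.0, 1.735], 'contact_force': [-0.707, -0.107, -0.347], 'gripper_width': 0.419, 'gripper_force': 0.0}
{'t': 17.442, 'ee_pos': [0.654, 0.165, 0.26], 'tcp_rot': [3.141, -0.0, 1.571], 'contact_force': [0.372, 0.701, -0.151], 'gripper_width': 1.002, 'gripper_force': 0.0}
```

View pics/p2.png

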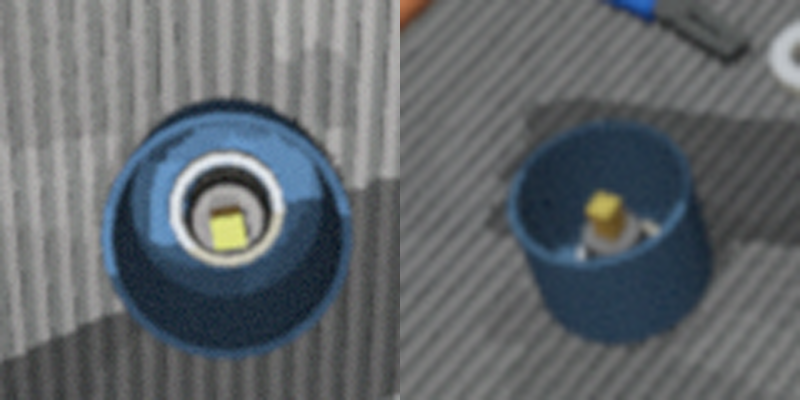

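The cartridge stands in the ring: its stem is up, and contact came at the expected floor height. Next I'll refit the ring position, then check the IK for the lid grasp and pick it up.

```bash
cat > lid.py <<'E'
from h import *
L=np.array([.5957,-.1419,.0574]);yw=.9834;zl=np.array([-.5*np.cos(yw),-.5*np.sin(yw),.866])
OT=[np.pi,-.5236,yw];OL=[np.pi,0,yw]
OT2=[0,np.pi+.5236,yw];  # unused
E
python3 - <<'E'
from lid import *
from scipy.optimize import least_squares
t=np.linspace(0,2*np.pi,721);C=np.c_[np.cos(t),np.sin(t),0*t]
def ext(P): return np.array([P[:,0].min(),P[:,0].max(),P[:,1].min(),P[:,1].max()])
s=400/120
def fit(l,r,tp,b,rad,z):
    m=np.array([190+l/s,190+r/s,90+tp/s,90+b/s])-.5+.5/s
    q=least_squares(lambda q:ext(proj('w6',np.array([*q,z])+rad*C))-m,[.656,.1755]);print(q.x.round(4),q.fun.round(1))
fit(170,286,152,267,.0245,.0225);fit(103,352,108,357,.046,.0815)
g=L+zl*.010
for p,o in((g+zl*.1,OT),(g,OT),([.656,.1755,.2],OL),([.656,.1755,.0915],OL)):
    q=manip.solve_ik(list(p),o);print(np.round(p,3),None if q is None else np.round(q,2))
E
```

```text
[0.6564 0.1749] [ 0.1 -0.1  0.1 -0.1]
[0.6559 0.1762] [-0.7  0.7  0.   0.1]
[ 0.565 -0.188  0.153] [ 0.55  0.46 -0.08  1.9  -0.67  0.84  0.37]
[ 0.593 -0.146  0.066] [ 0.61  0.61 -0.27  1.92 -0.65  0.62  0.34]
[0.656 0.176 0.2  ] [-0.35  0.51 -0.    1.57  0.    1.06 -0.94]
[0.656 0.176 0.092] [-0.35  0.63 -0.01  1.65  0.01  0.86 -0.95]
```

Run:
```python
from lid import *
g=L+zl*.010
manip.reach(list(g+zl*.12),OT);manip.set_gripper(.5,60)
manip.movel(list(g+zl*.03),v=.12);manip.movel(list(g),v=.05);st()
manip.set_gripper(0,60);manip.pause(.1);st()
manip.movel(list(g+zl*.06),v=.08);st()
manip.movel([.57,-.15,.22],OL,v=.15)
manip.reach([.656,.1755,.2],OL);manip.movel([.656,.1755,.125],v=.1);manip.pause(.2);st()
snap('side','s3');snap('scene','c3')
a=[cv2.resize(cv2.imread(f'pics/{n}.png')[v:v+80,u:u+80],(400,400),interpolation=cv2.INTER_CUBIC) for n,u,v in(('s3',112,180),('c3',290,160))]
cv2.imwrite('pics/p3.png',np.hstack(a))
```

```text
{'t': 21.042, 'ee_pos': [0.593, -0.146, 0.066], 'tcp_rot': [-3.142, -0.524, 0.983], 'contact_force': [0.138, -0.286, 0.551], 'gripper_width': 0.504, 'gripper_force': 0.0}
{'t': 21.467, 'ee_pos': [0.592, -0.146, 0.066], 'tcp_rot': [-3.141, -0.524, 0.983], 'contact_force': [-5.082, 1.196, 5.834], 'gripper_width': 0.227, 'gripper_force': 58.809}
{'t': 22.367, 'ee_pos': [0.576, -0.171, 0.118], 'tcp_rot': [-3.141, -0.524, 0.983], 'contact_force': [0.164, -0.036, -2.608], 'gripper_width': 0.22, 'gripper_force': 58.525}
{'t': 25.583, 'ee_pos': [0.656, 0.176, 0.126], 'tcp_rot': [3.141, -0.001, 0.983], 'contact_force': [-0.486, 0.34, -2.126], 'gripper_width': 0.222, 'gripper_force': 58.6}
```

View pics/p3.png

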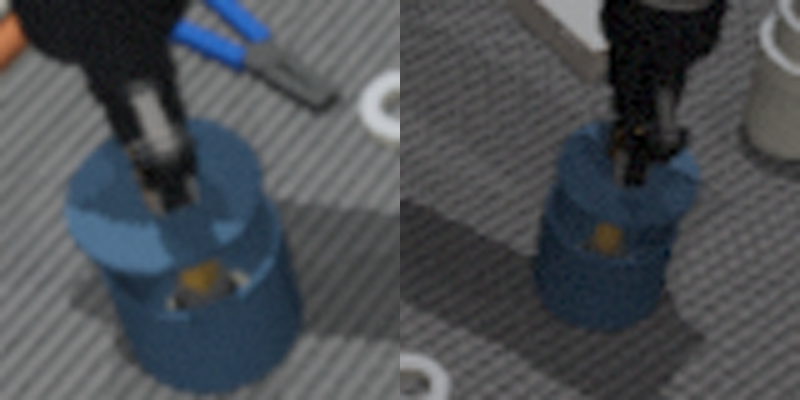

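The lid is held level above the jar. In the side crop the flange spans x 66..266 and y 118..272. In the scene crop it spans x 152..300. I'll check its centre numerically, then lower it under force monitoring.

Run:
```python
from lid import *
from scipy.optimize import least_squares
t=np.linspace(0,2*np.pi,721);C=np.c_[np.cos(t),np.sin(t),0*t]
def ext(P): return np.array([P[:,0].min(),P[:,0].max(),P[:,1].min(),P[:,1].max()])
def res(q):
    o=[]
    for fn,u,v,m in(('s3',112,180,(66,266,118,272)),('c3',290,160,(152,300,120,None))):
        P=np.vstack([proj(fn,q+.048*C+[0,0,z]) for z in(0,.006)]);e=(ext(P)-[u,u,v,v]+.5)*5
        o+=[a-b for a,b in zip(e,m) if b is not None]
    return np.array(o)/5
r=least_squares(res,[.656,.1755,.116]);print('lid',r.x.round(4),r.fun.round(1))
# same cameras: jar rim right/left from first pictures (crops, x5)
def rj(q):
    o=[]
    for fn,u,v,m in(('side0',126,207,(28,212,34,182)),('scene0',304,179,(None,208,68,170))):
        e=(ext(proj(fn,q+.046*C))-[u,u,v,v]+.5)*5
        o+=[a-b for a,b in zip(e,m) if b is not None]
    return np.array(o)/5
r=least_squares(rj,[.656,.1755,.08]);print('jar rim',r.x.round(4),r.fun.round(1))
```

```text
lid [0.6584 0.1764 0.116 ] [-0.2  0.1 -0.8  0.8  0.2 -0.3  0.1]
jar rim [0.6551 0.1748 0.0791] [ 0.   0.   0.1 -0.1  0.1  0.1 -0.1]
```

Run:
```python
from lid import *
J=[.654,.1745]
f=lambda:np.mean([(manip.pause(.02),manip.get_state()['contact_force'])[1] for _ in range(4)],0)
manip.movel([*J,.108],v=.05);f0=f();z=.108
while z>.085:
    z-=.001;manip.movel([*J,z],v=.02);d=f()-f0
    if abs(d).max()>1.2:print(round(z,4),d.round(1))
    if d[2]>4 or np.hypot(d[0],d[1])>5:break
st()
```

```text
0.089 [-1.6  0.2  5.6]
{'t': 32.258, 'ee_pos': [0.654, 0.175, 0.09], 'tcp_rot': [3.141, -0.0, 0.983], 'contact_force': [-1.775, -0.104, 3.809], 'gripper_width': 0.224, 'gripper_force': 59.407}
```

Run:
```python
from lid import *
manip.set_gripper(.45);manip.pause(.2);st()
manip.movel([.654,.1745,.21],v=.1);manip.reach([.60,.06,.28],[np.pi,0,np.pi/2]);manip.pause(.2)
snap('side','s4');snap('scene','c4');st()
a=[cv2.resize(cv2.imread(f'pics/{n}.png')[v:v+80,u:u+80],(400,400),interpolation=cv2.INTER_CUBIC) for n,u,v in(('s4',112,190),('c4',290,170))]
cv2.imwrite('pics/p4.png',np.clip(np.hstack(a)*1.4,0,255).astype(np.uint8))
```

```text
{'t': 32.783, 'ee_pos': [0.654, 0.174, 0.089], 'tcp_rot': [3.142, 0.0, 0.983], 'contact_force': [-0.082, -0.488, 0.765], 'gripper_width': 0.448, 'gripper_force': 0.0}
{'t': 35.142, 'ee_pos': [0.6, 0.061, 0.279], 'tcp_rot': [-3.14, 0.0, 1.572], 'contact_force': [-0.498, -0.263, -0.587], 'gripper_width': 0.45, 'gripper_force': 0.0}
```

View pics/p4.png

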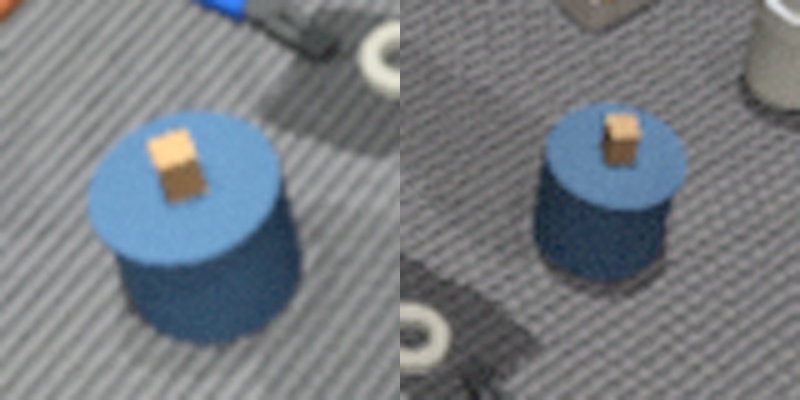

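The lid sits on the jar with no visible gap. In the side crop the flange spans x 88..284 and y 110..263, and in the scene crop x 143..287 and y 103..207. I'll do one numeric check of its height and tilt before handing in.

Run:
```python
from lid import *
from scipy.optimize import least_squares
from scipy.spatial.transform import Rotation as R
t=np.linspace(0,2*np.pi,721);C=np.c_[np.cos(t),np.sin(t),0*t]
def ext(P): return np.array([P[:,0].min(),P[:,0].max(),P[:,1].min(),P[:,1].max()])
def res(q):
    o=[];q=np.r_[q,0,0][:5];Q=R.from_rotvec([q[3],q[4],0])
    for fn,u,v,m in(('s4',112,190,(88,284,110,263)),('c4',290,170,(143,287,103,207))):
        P=np.vstack([proj(fn,Q.apply(.048*C+[0,0,z])+q[:3]) for z in(0,.006)]);e=(ext(P)-[u,u,v,v]+.5)*5
        o+=list(e-m)
    return np.array(o)/5
for x0 in([.656,.1755,.08],[.656,.1755,.08,0,0]):
    r=least_squares(res,x0,x_scale=[.01]*3+[.1]*(len(x0)-3));print(r.x.round(4),r.fun.round(1))
```

```text
[0.6547 0.1764 0.0839] [-0.1 -0.1 -0.8  0.8 -0.1 -0.3 -0.7  0.8]
[ 0.6551  0.1768  0.0839  0.1615 -0.1865] [-0.3  0.1 -0.4  0.4 -0.1 -0.3 -0.5  0.5]
```

```bash
python3 -c "
from h import *
print(manip.hand_in());st()"
```

```text
the job is handed in; nothing more can be done
None
the job is handed in; nothing more can be done
```

I handed the job in at about 35 s of the 56 s: the cartridge stands stem up in the ring and the lid sits on the jar; hand-in returned no verdict, and my last image check could not confirm the lid's tilt, so "level" rests on its contact height (about 80 mm, matching the rim) and the lack of any visible gap.

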